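# Bring the V honing form round to the marked side

## Robot

A 6-joint arm with a two-finger parallel gripper is mounted at the origin on the work surface. World frame = base frame: x ahead of the robot, y to its left, z up, the work surface at z = 0. Lengths are in m, angles in rad, forces in N, time in s.
With the tool pointing down it reaches from about 0.25 to 0.775 m from the base axis. Payload 4 kg.
Tool frame: the origin (TCP) lies on the centre line of the jaws, within the pads' length; the fingertips stand 8 mm ahead of it and the grasp point (between the pads) lies 11 mm behind it; z points along the fingers, y is the direction in which the jaws open and shut (so a half turn about z gives the same grasp; the last joint's range is limited). The gripper opens to 94 mm and grips with 3 to 60 N. Pads are 16 mm wide; open, the fingers measure 119 mm over their backs; the gripper's body (75 mm by 177 mm) begins 78 mm behind the grasp point.
Start: joints at [1.022, 0.087, 1.371, -0, 1.684, -0.103], TCP at [0.237, 0.496, 0.214] pointing down, gripper open.
Joint ranges: [-3.1, 3.1], [-0.76, 2.03], [0.27, 2.55], [-1.08, 4.22], [0.17, 2.65], [-2.57, 2.57]. Speed limits (rad/s): [2.79, 2.79, 3.14, 3.14, 3.14, 3.14].

## Interface

Orientations are given as [roll, pitch, yaw] about the fixed x, y, z axes, in that order (R = Rz(yaw) Ry(pitch) Rx(roll)).
In Python, from bench import * gives the robot as it stands.
- The arm moves only by the tool step_arm, never from a script. Its argument "steps" is a list of rows, each an object of numbers: "jaw": the opening, from 0 (shut) to 1 (fully open); "tx", "ty", "tz": the shift along the tool's x, y, z in m; "ax", "ay", "az": the turn, a rotation vector about the tool's x, y, z in rad. In form: [{"jaw": .., "tx": .., "ty": .., "tz": .., "ax": .., "ay": .., "az": ..}, ...]. A call has 1 to 8 rows; each row is the pose to reach, as a shift and turn from the pose measured when the call began, along the tool's axes at that moment; what a row does not reach only later rows make up. A row lasts 1/10 s, in which the tool goes at most 50 mm and 8.59 degrees, less where a joint would pass 70% of its speed; a pose out of reach is approached as far as the arm can. A call with a gripper value outside its range is refused whole. The fingers move at their own pace and stop on an object; the grip force is fixed at half the most. Time passes only in rows, so rows that repeat a pose let the fingers close. It gives the time, the measured TCP pose, the force and the opening at its end, in the units of the state.
- get_obs(): the state, without advancing time (a new reading comes with each control period).
- snapshot(name): name is "scene" or "top" or "wrist"; returns (picture, depth): 400x640x3 uint8, red, green, blue; 400x640 float32, m along the optical axis (not along the pixel's ray), 0 where there is no reading.
- camera_model(name): a dict with "intrinsics" (3x3 intrinsics, pixels), "origin" and "orientation" of the camera in the world. Camera axes: x right, y down, z forward; pixel columns grow to the right and rows downward; lengths in m; the calibration is good to about 2 mm. A picture is of the moment at which its call begins: read the wrist's pose just before it. camera_model takes no time and is no camera call; for the wrist camera it gives the pose at the moment of the call.
- close_job(): hands the job in, once; it reports no verdict.
Trained networks look in the newest picture that a camera, given by its name, has taken for a name from the list of things; names that differ only in an ending like _2 or _b are one class to them, and where a whole thing is asked for, a point or a joint stands for the part that bears it (a point fixed in the world has none). Each returns a list of dicts, best first, with "confidence" (0 to 1); they miss things now and then, are a little off and sometimes report something else, mostly with a low value. They report only what shows in the picture. A call takes as long as a camera call.
- silhouettes(camera, query): "pixels" (400x640 bool, what is visible of it) and "rect" ([left, top, right, bottom] in pixels, round what is visible of it).
The state is a dict: "time": time; "joint_positions": joint angles; "qvel": joint speeds; "joint_torque": joint torques, N m; "tool_pos": TCP position; "ee_rot": TCP orientation; "wrist_force": force on the tool from outside, world axes, zero at the start; "wrist_torque": the same for the moment, N m; "width": finger opening in m.
Only numpy, scipy, OpenCV 4.12 (cv2) and the standard library are available. Lean on these libraries where they do the work, as an engineer would, in place of code of your own. Each camera call takes 0.05 s, during which the arm holds its last target. There are 200 camera calls.

## Task

On the honing carousel (the round wooden turntable with the upright crank handle), the pointed peg marks the side where the carver will work. Turn the carousel by its handle, the shorter way round, until the roof-shaped ridge points straight at the pointed peg, then let go and leave it there.

Things in the scene. Friction and masses are not known exactly. Their poses are not given: they have to be found in the camera images.
- handle (a point): Crank handle: upright wooden cylinder, 22 mm diameter, 70 mm tall, on the disc 85 mm from its axis, exactly opposite the ridge. It spins freely about its own axis, so it can be held and led round a circle without turning the gripper, or pushed. The point is on its axis, 22 mm below its top, 88 mm above the table. All else on disc and board is below 65 mm.
- ridge (a point): Middle of the top edge of the roof-shaped ridge on the disc: walnut wood, 70 mm long, 45 wide, 23 high, lying along a radius; the point is 75 mm from the disc's axis, 63 mm above the table. Its x axis runs along the ridge, outwards. The disc's other two walnut forms, a round one 48 mm across and a 45 mm square one, 12 mm high, are bystanders.
- peg_tip (a point): Tip of the pointed wooden peg: a cone 36 mm across, 45 mm high, tip 63 mm above the table, fixed on the board just outside the disc, 152 mm from the disc's axis, along the board's +y or -y axis. In the opposite place is a flat oblong block, 46 x 24 x 10 mm, a bystander.
- board: Dark wooden base board, 260 x 380 x 18 mm, fixed to the table; origin on its underside on the disc's upright axis; y along its long side, z up. The disc (light wood, 240 mm across, top 40 mm above the table) turns about this axis both ways without end stops; it stays where left and takes about 2.5 to 4 N sideways at the handle to turn slowly.

How it is judged:
At the end, for the whole second after the job is handed in: The roof-shaped ridge points at the pointed peg within 12 degrees (and is on the peg's side of the disc), and stays there for a second, let go (angle between the x axis of ridge and the y axis of board, either way round below 0.21 rad and horizontal distance between ridge and peg_tip below 0.095 m); the robot touches nothing.
It fails at once if the carousel is turned the long way round (the ridge swings well over to the side away from the pointed peg) ((y of peg_tip in the frame of board above 0 m and y of ridge in the frame of board below -0.062 m) or (not (y of peg_tip in the frame of board above 0 m) and y of ridge in the frame of board above 0.062 m)).
It also fails if it takes over 32 s, if anything falls off the work surface, if the arm or the gripper's body presses on something with over 40 N, if the wrist force passes 120 N, or if a joint passes its speed limit or range.

## Working session

There is one attempt and no reset: what is moved stays moved. The work goes in short steps, Python scripts to look and compute and a tool call to move; the robot and the scene stay as the last step left them, time stands still between calls to the robot, and variables do not carry over. Pictures are saved under pics/ and viewed, about 8 in all and at most 12, crops included, and the job is handed in when it is done.

Besides the shell and the picture viewer there is one more tool, called after ">>>" by a JSON object that holds its "fn" and its "kwargs". step_arm: Moves the arm, as the interface text tells. Its arguments: {"type":"object","properties":{"steps":{"type":"array"}},"required":["steps"]}

```bash
mkdir -p pics
cat > h.py <<'E'
from bench import *
import numpy as np, cv2
def pts(cam, depth, mask):
    m=camera_model(cam); K=np.array(m["intrinsics"]); R=np.array(m["orientation"]); 
    if R.shape!=(3,3):
        from scipy.spatial.transform import Rotation
        R=Rotation.from_euler('xyz',R).as_matrix()
    v,u=np.nonzero(mask&(depth>0)); z=depth[v,u]
    c=np.stack([(u-K[0,2])/K[0,0]*z,(v-K[1,2])/K[1,1]*z,z],1)
    return c@R.T+np.array(m["origin"])
E
python3 - <<'E'
from h import *
o=get_obs(); print(o)
print(camera_model("top"))
rgb,d=snapshot("top"); cv2.imwrite("pics/top1.png",rgb[:,:,::-1])
for q in ["handle","ridge","peg_tip","board"]:
    for r in silhouettes("top",q)[:3]:
        P=pts("top",d,r["pixels"])
        if len(P)==0: print(q,r["confidence"],r["rect"]);continue
        z=np.percentile(P[:,2],95)
        T=P[P[:,2]>z-0.008]
        print(q,round(r["confidence"],2),r["rect"],P.mean(0).round(3),"top",T.mean(0).round(3),z.round(3),len(P))
print(get_obs()["time"])
E
```

```text
{'time': 0.0, 'joint_positions': array([ 1.02190296e+00,  8.79431987e-02,  1.37225542e+00, -2.84251661e-05,
        1.68360821e+00, -1.03090402e-01]), 'qvel': array([ 0.00027831,  0.00086627,  0.001082  ,  0.00047512, -0.00084979,
       -0.00013022]), 'joint_torque': array([-1.43342877e-03, -3.40182924e+01, -3.02424216e+01,  7.15101860e-02,
        3.31409101e-02, -1.89282378e-04]), 'tool_pos': array([0.23687521, 0.49577838, 0.21231003]), 'ee_rot': array([-3.13938732e+00, -1.99754826e-04,  2.69578630e+00]), 'wrist_force': array([0.26437382, 0.13137476, 0.01779757]), 'wrist_torque': array([ 0.01554904, -0.00202285, -0.05514391]), 'width': 0.09437336013553634}
{'intrinsics': array([[449.70043559,   0.        , 313.02906207],
       [  0.        , 449.70043559, 200.06575926],
       [  0.        ,   0.        ,   1.        ]]), 'origin': array([0.44282419, 0.03688106, 0.82710723]), 'orientation': array([-2.98591767,  0.01465636, -1.54224585])}
handle 0.92 [259.3, 130.8, 390.5, 259.3] [0.579 0.029 0.041] top [0.603 0.012 0.054] 0.052 13819
ridge 0.66 [259.6, 126.2, 392.8, 259.5] [0.579 0.029 0.041] top [0.603 0.012 0.054] 0.052 13714
peg_tip 0.78 [237.8, 161.1, 256.0, 182.4] [0.616 0.174 0.036] top [0.619 0.176 0.054] 0.056 323
board 0.69 [206.9, 106.3, 445.5, 292.9] [0.576 0.028 0.029] top [0.602 0.012 0.053] 0.05 27409
0.25
```

Run:
```python
import cv2
i=cv2.imread("pics/top1.png")[80:310,170:490]
cv2.imwrite("pics/c1.png",cv2.resize(i,None,fx=2.5,fy=2.5,interpolation=cv2.INTER_CUBIC))
```

```text
(no output)
```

View pics/c1.png

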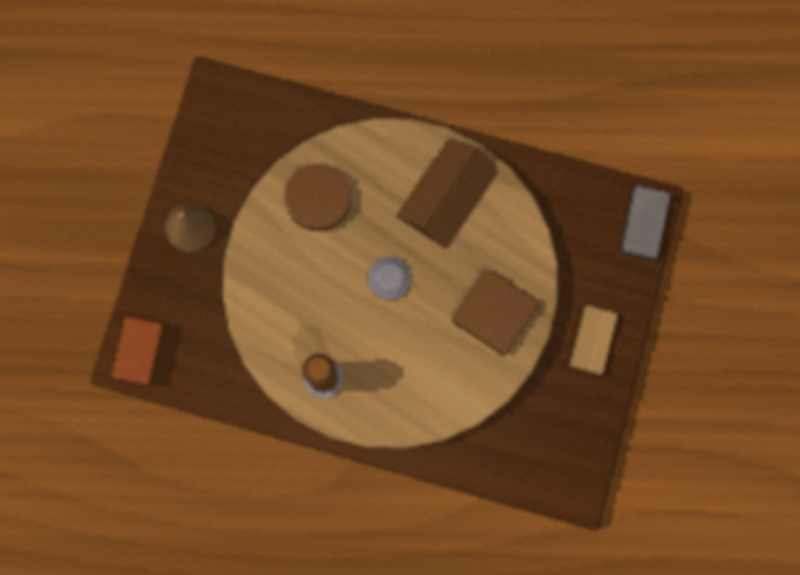

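The crop shows the cone peg at full-image (246,171), the handle at (299,228), the ridge at about (350,157) and the hub at (326,192). The ridge has to turn about 110° counterclockwise, so the handle goes from lower left, via the bottom, to the right. Next I'll compute the positions precisely.

```bash
cat > meas.py <<'E'
from h import *
from scipy.optimize import least_squares
def measure(cam="top"):
    rgb,d=snapshot(cam); h,w=d.shape
    full=np.zeros((h,w,3))
    P=pts(cam,np.where(d>0,d,1e-3),np.ones((h,w),bool)).reshape(h,w,3)
    return rgb,d,P
E
python3 - <<'E'
from meas import *
rgb,d,P=measure()
for q in ["board"]:
    m=silhouettes("top",q)[0]["pixels"]
z=P[...,2]
near=np.hypot(P[...,0]-.579,P[...,1]-.029)<.2
disc=near&(abs(z-.040)<.005)&m
b=near&m&(z<.026)&(z>.01)
n,l,st,ce=cv2.connectedComponentsWithStats(disc.astype(np.uint8)); k=1+st[1:,4].argmax()
c=max(cv2.findContours((l==k).astype(np.uint8),cv2.RETR_EXTERNAL,cv2.CHAIN_APPROX_NONE)[0],key=len)[:,0]
C=P[c[:,1],c[:,0]][:,:2]
f=least_squares(lambda p:np.hypot(C[:,0]-p[0],C[:,1]-p[1])-p[2],[.58,.03,.12],loss='soft_l1',f_scale=.002)
print("disc",f.x.round(4)); c0=f.x[:2]
B=P[m&(z>.01)][:,:2].astype(np.float32); print("board rect",cv2.minAreaRect(B))
hm=near&(z>.095)&(z<.13); print("handle top",P[hm].mean(0).round(4),hm.sum(), P[hm].min(0).round(3),P[hm].max(0).round(3))
r=silhouettes("top","peg_tip")[0]["pixels"]; Q=P[r&(z>.02)]; tip=Q[Q[:,2]>Q[:,2].max()-.012].mean(0); print("peg",tip.round(4),Q[:,2].max())
rel=P[...,:2]-c0; rad=np.hypot(rel[...,0],rel[...,1])
rm=(rad<.115)&(rad>.03)&(z>.057)&(z<.068); print("ridge crest",P[rm].mean(0).round(4),rm.sum())
an=lambda v:np.degrees(np.arctan2(v[1],v[0]))
print("ang handle",an(P[hm].mean(0)[:2]-c0),"ridge",an(P[rm].mean(0)[:2]-c0),"peg",an(tip[:2]-c0), np.hypot(*(P[hm].mean(0)[:2]-c0)),np.hypot(*(tip[:2]-c0)))
o=get_obs();print(o["tool_pos"],o["ee_rot"],o["time"])
E
```

```text
disc [0.5818 0.0294 0.1182]
board rect ((0.5789445042610168, 0.030473381280899048), (0.38060179352760315, 0.26661670207977295), 75.35493469238281)
handle top [0.5095 0.0741 0.106 ] 140 [0.5   0.064 0.096] [0.52  0.085 0.111]
peg [0.443  0.0371 0.8261] 0.8261323542354537
ridge crest [ 0.641  -0.008   0.0594] 187
ang handle 148.29635758286955 ridge -32.29162717100981 peg 176.86325413754372 0.0848745581928954 0.13892976566272341
[0.23712425 0.49620359 0.21334217] [-3.14138777e+00 -2.53399035e-05  2.69578770e+00] 0.4
```

>>> {"fn": "step_arm", "kwargs": {"steps": [{"jaw": 1,"tx": -0.03,"ty": -0.018},{"jaw": 1,"tx": -0.065,"ty": -0.04},{"jaw": 1,"tx": -0.1,"ty": -0.062},{"jaw": 1,"tx": -0.135,"ty": -0.083},{"jaw": 1,"tx": -0.17,"ty": -0.105},{"jaw": 1,"tx": -0.205,"ty": -0.126},{"jaw": 1,"tx": -0.24,"ty": -0.148},{"jaw": 1,"tx": -0.275,"ty": -0.169}]}}

```text
invalid input
```

```bash
cat > to.py <<'E'
import sys
from h import *
from scipy.spatial.transform import Rotation
def to(T):
    o=get_obs(); R=Rotation.from_euler('xyz',o["ee_rot"]).as_matrix()
    print(o["time"],o["tool_pos"].round(4),o["ee_rot"].round(3),o["wrist_force"].round(1),o["width"].round(4))
    for t in np.atleast_2d(T): print((R.T@(np.array(t)-o["tool_pos"])).round(4))
if __name__=="__main__": to([float(x) for x in sys.argv[1:4]])
E
python3 to.py .5095 .074 .2
```

```text
Traceback (most recent call last):
  File "to.py", line 8, in <module>
    if __name__=="__main__": to([float(x) for x in sys.argv[1:4]])
                             ~~^^^^^^^^^^^^^^^^^^^^^^^^^^^^^^^^^^^
  File "to.py", line 6, in to
    print(o["time"],o["tool_pos"].round(4),o["ee_rot"].round(3),o["wrist_force"].round(1),o["width"].round(4))
                                                                                          ^^^^^^^^^^^^^^^^
AttributeError: 'float' object has no attribute 'round'
```

All keys are probably required in each row.

>>> {"fn": "step_arm", "kwargs": {"steps": [{"jaw": 1,"tx": -0.03,"ty": -0.018,"tz": 0,"ax": 0,"ay": 0,"az": 0},{"jaw": 1,"tx": -0.065,"ty": -0.04,"tz": 0,"ax": 0,"ay": 0,"az": 0},{"jaw": 1,"tx": -0.1,"ty": -0.062,"tz": 0,"ax": 0,"ay": 0,"az": 0},{"jaw": 1,"tx": -0.135,"ty": -0.083,"tz": 0,"ax": 0,"ay": 0,"az": 0},{"jaw": 1,"tx": -0.17,"ty": -0.105,"tz": 0,"ax": 0,"ay": 0,"az": 0},{"jaw": 1,"tx": -0.205,"ty": -0.126,"tz": 0,"ax": 0,"ay": 0,"az": 0},{"jaw": 1,"tx": -0.24,"ty": -0.148,"tz": 0,"ax": 0,"ay": 0,"az": 0},{"jaw": 1,"tx": -0.275,"ty": -0.169,"tz": 0,"ax": 0,"ay": 0,"az": 0}]}}

```text
time: 1.2
tool_pos: [0.413, 0.2236, 0.2136]
ee_rot: [3.141, 0.0, 2.696]
wrist_force: [1.2, -0.6, 0.5]
width: 0.0938
```

```bash
sed -i 's/,o\["width"\].round(4)/,o["width"]/' to.py
python3 to.py .5095 .074 .2
```

```text
1.2 [0.413  0.2236 0.2136] [3.141 0.    2.696] [ 1.2 -0.6  0.5] 0.09383924769704559
[-0.1516 -0.0934  0.0137]
```

>>> {"fn": "step_arm", "kwargs": {"steps": [{"jaw": 1,"tx": -0.035,"ty": -0.022,"tz": 0,"ax": 0,"ay": 0,"az": 0},{"jaw": 1,"tx": -0.07,"ty": -0.043,"tz": 0,"ax": 0,"ay": 0,"az": 0},{"jaw": 1,"tx": -0.105,"ty": -0.065,"tz": 0,"ax": 0,"ay": 0,"az": 0},{"jaw": 1,"tx": -0.13,"ty": -0.08,"tz": 0.01,"ax": 0,"ay": 0,"az": 0},{"jaw": 1,"tx": -0.152,"ty": -0.093,"tz": 0.014,"ax": 0,"ay": 0,"az": 0},{"jaw": 1,"tx": -0.152,"ty": -0.093,"tz": 0.014,"ax": 0,"ay": 0,"az": 0},{"jaw": 1,"tx": -0.152,"ty": -0.093,"tz": 0.014,"ax": 0,"ay": 0,"az": 0},{"jaw": 1,"tx": -0.152,"ty": -0.093,"tz": 0.014,"ax": 0,"ay": 0,"az": 0}]}}

```text
time: 2.0
tool_pos: [0.5098, 0.075, 0.2001]
ee_rot: [3.141, 0.001, 2.697]
wrist_force: [0.1, 0.4, 0.4]
width: 0.0939
```

Run:
```python
from meas import *
from to import to
rgb,d,P=measure("wrist"); cv2.imwrite("pics/w1.png",rgb[:,:,::-1])
z=P[...,2]; hm=(abs(P[...,0]-.5095)<.03)&(abs(P[...,1]-.074)<.03)&(z>.1)&(z<.118)
print(P[hm].mean(0),hm.sum(),P[hm].min(0),P[hm].max(0))
to([.5095,.074,.081])
```

```text
[0.50875835 0.07604354 0.10771985] 477 [0.49959376 0.06469475 0.1000535 ] [0.52099961 0.08598283 0.11245083]
2.05 [0.5098 0.0752 0.2002] [3.141e+00 1.000e-03 2.697e+00] [ 0.2  0.1 -0.4] 0.09360243010958132
[-0.0002 -0.0013  0.1192]
```

View pics/w1.png

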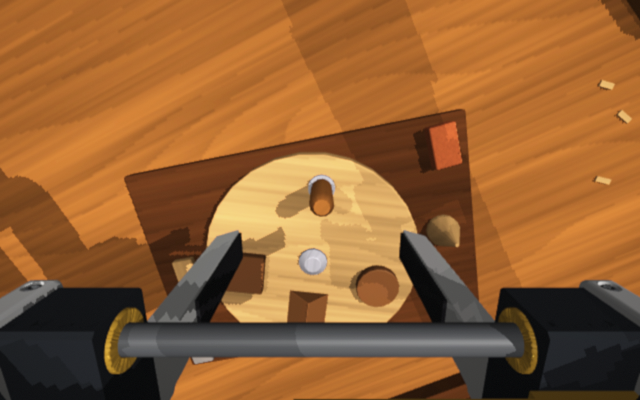

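The wrist picture shows the handle top at (321,197), centred between the open jaws. Its measured position agrees within 2 mm, so I'll descend and close.

>>> {"fn": "step_arm", "kwargs": {"steps": [{"jaw": 1,"tx": 0,"ty": 0,"tz": 0.03,"ax": 0,"ay": 0,"az": 0},{"jaw": 1,"tx": 0,"ty": 0,"tz": 0.06,"ax": 0,"ay": 0,"az": 0},{"jaw": 1,"tx": 0,"ty": 0,"tz": 0.085,"ax": 0,"ay": 0,"az": 0},{"jaw": 1,"tx": 0,"ty": 0,"tz": 0.105,"ax": 0,"ay": 0,"az": 0},{"jaw": 1,"tx": 0,"ty": 0,"tz": 0.118,"ax": 0,"ay": 0,"az": 0},{"jaw": 0.6,"tx": 0,"ty": 0,"tz": 0.118,"ax": 0,"ay": 0,"az": 0},{"jaw": 0.4,"tx": 0,"ty": 0,"tz": 0.118,"ax": 0,"ay": 0,"az": 0},{"jaw": 0.2,"tx": 0,"ty": 0,"tz": 0.118,"ax": 0,"ay": 0,"az": 0}]}}

```text
time: 2.85
tool_pos: [0.511, 0.0755, 0.0839]
ee_rot: [3.139, 0.004, 2.698]
wrist_force: [-0.2, 0.3, -0.0]
width: 0.0734
```

>>> {"fn": "step_arm", "kwargs": {"steps": [{"jaw": 0.1,"tx": 0,"ty": 0,"tz": 0,"ax": 0,"ay": 0,"az": 0},{"jaw": 0,"tx": 0,"ty": 0,"tz": 0,"ax": 0,"ay": 0,"az": 0},{"jaw": 0,"tx": 0,"ty": 0,"tz": 0,"ax": 0,"ay": 0,"az": 0},{"jaw": 0,"tx": 0,"ty": 0,"tz": 0,"ax": 0,"ay": 0,"az": 0}]}}

```text
time: 3.25
tool_pos: [0.5111, 0.0755, 0.0842]
ee_rot: [3.139, 0.004, 2.698]
wrist_force: [-0.1, -0.1, -0.9]
width: 0.0416
```

```bash
cat > arc.py <<'E'
import sys
from to import *
o=get_obs(); p=o["tool_pos"]; c=np.array([.581,.0295])
a0=np.degrees(np.arctan2(*(p[:2]-c)[::-1]))%360; print("angle",a0,"r",np.hypot(*(p[:2]-c)))
to([[c[0]+.085*np.cos(np.radians(a)),c[1]+.085*np.sin(np.radians(a)),.081] for a in map(float,sys.argv[1:])])
E
python3 arc.py 152 157 162 167 172 177 182 187
```

```text
angle 146.67197281983897 r 0.0836331879167054
3.25 [0.5111 0.0755 0.0842] [3.139 0.004 2.698] [-0.1 -0.1 -0.9] 0.04160378214786969
[ 0.0021 -0.0077  0.0031]
[ 0.0021 -0.0151  0.0031]
[ 0.0015 -0.0225  0.0031]
[ 0.0002 -0.0298  0.0031]
[-0.0017 -0.037   0.0031]
[-0.0043 -0.0439  0.0031]
[-0.0074 -0.0507  0.003 ]
[-0.0111 -0.0571  0.003 ]
```

>>> {"fn": "step_arm", "kwargs": {"steps": [{"jaw": 0,"tx": 0,"ty": 0,"tz": 0,"ax": 0,"ay": 0,"az": 0},{"jaw": 0,"tx": 0,"ty": 0,"tz": 0,"ax": 0,"ay": 0,"az": 0},{"jaw": 0,"tx": 0,"ty": 0,"tz": 0,"ax": 0,"ay": 0,"az": 0},{"jaw": 0,"tx": 0,"ty": 0,"tz": 0,"ax": 0,"ay": 0,"az": 0},{"jaw": 0,"tx": 0,"ty": 0,"tz": 0,"ax": 0,"ay": 0,"az": 0}]}}

```text
time: 3.75
tool_pos: [0.511, 0.0754, 0.0841]
ee_rot: [3.139, 0.004, 2.698]
wrist_force: [-0.5, -0.6, 0.1]
width: 0.0212
```

```bash
python3 arc.py 152 157 162 167 172 177 182 187
```

```text
angle 146.75515845654851 r 0.0836646767822536
3.75 [0.511  0.0754 0.0841] [3.139 0.004 2.698] [-0.5 -0.6  0.1] 0.021219601369554083
[ 0.002  -0.0076  0.0031]
[ 0.002 -0.015  0.003]
[ 0.0014 -0.0224  0.003 ]
[ 0.0001 -0.0297  0.003 ]
[-0.0018 -0.0368  0.003 ]
[-0.0043 -0.0438  0.003 ]
[-0.0074 -0.0505  0.003 ]
[-0.0111 -0.057   0.003 ]
```

Gripped (21 mm opening). Leading the handle round now.

>>> {"fn": "step_arm", "kwargs": {"steps": [{"jaw": 0,"tx": 0.001,"ty": -0.007,"tz": 0,"ax": 0,"ay": 0,"az": 0},{"jaw": 0,"tx": 0.001,"ty": -0.015,"tz": 0,"ax": 0,"ay": 0,"az": 0},{"jaw": 0,"tx": 0.001,"ty": -0.022,"tz": 0,"ax": 0,"ay": 0,"az": 0},{"jaw": 0,"tx": 0,"ty": -0.03,"tz": 0,"ax": 0,"ay": 0,"az": 0},{"jaw": 0,"tx": -0.002,"ty": -0.037,"tz": 0,"ax": 0,"ay": 0,"az": 0},{"jaw": 0,"tx": -0.005,"ty": -0.044,"tz": 0,"ax": 0,"ay": 0,"az": 0},{"jaw": 0,"tx": -0.008,"ty": -0.051,"tz": 0,"ax": 0,"ay": 0,"az": 0},{"jaw": 0,"tx": -0.011,"ty": -0.057,"tz": 0,"ax": 0,"ay": 0,"az": 0}]}}

```text
time: 4.55
tool_pos: [0.4985, 0.0192, 0.0841]
ee_rot: [3.135, 0.008, 2.697]
wrist_force: [9.7, 4.0, -6.0]
width: 0.0211
```

```bash
python3 arc.py 190 195 200 205 210 215 220 225
```

```text
angle 187.10633774995733 r 0.08313403501191334
4.55 [0.4985 0.0192 0.0841] [3.135 0.008 2.697] [ 9.7  4.  -6. ] 0.02108710062305
[-0.0008 -0.0046  0.0031]
[-0.0054 -0.0104  0.0031]
[-0.0104 -0.0159  0.0031]
[-0.0159 -0.0208  0.0031]
[-0.0219 -0.0253  0.0032]
[-0.0281 -0.0292  0.0032]
[-0.0347 -0.0326  0.0032]
[-0.0416 -0.0354  0.0033]
```

```bash
sed -i 's/\.085\*/.0828*/g; s/,\.081\]/,p[2]]/' arc.py; python3 arc.py 192 197 202 207 212 217 222 227
```

```text
angle 187.10633774995733 r 0.08313403501191334
4.55 [0.4985 0.0192 0.0841] [3.135 0.008 2.697] [ 9.7  4.  -6. ] 0.02108710062305
[-0.0043 -0.0056 -0.    ]
[-0.009  -0.0111 -0.    ]
[-0.0141 -0.0163  0.    ]
[-0.0196 -0.0209  0.    ]
[-0.0255 -0.025   0.    ]
[-0.0318 -0.0287  0.0001]
[-0.0383 -0.0317  0.0001]
[-0.0451 -0.0342  0.0001]
```

>>> {"fn": "step_arm", "kwargs": {"steps": [{"jaw": 0,"tx": -0.004,"ty": -0.006,"tz": 0,"ax": 0,"ay": 0,"az": 0},{"jaw": 0,"tx": -0.009,"ty": -0.011,"tz": 0,"ax": 0,"ay": 0,"az": 0},{"jaw": 0,"tx": -0.014,"ty": -0.016,"tz": 0,"ax": 0,"ay": 0,"az": 0},{"jaw": 0,"tx": -0.02,"ty": -0.021,"tz": 0,"ax": 0,"ay": 0,"az": 0},{"jaw": 0,"tx": -0.026,"ty": -0.025,"tz": 0,"ax": 0,"ay": 0,"az": 0},{"jaw": 0,"tx": -0.032,"ty": -0.028,"tz": 0,"ax": 0,"ay": 0,"az": 0},{"jaw": 0,"tx": -0.038,"ty": -0.031,"tz": 0,"ax": 0,"ay": 0,"az": 0},{"jaw": 0,"tx": -0.045,"ty": -0.034,"tz": 0,"ax": 0,"ay": 0,"az": 0}]}}

```text
time: 5.35
tool_pos: [0.5241, -0.031, 0.0841]
ee_rot: [3.135, 0.007, 2.697]
wrist_force: [0.3, 4.2, -0.8]
width: 0.0213
```

```bash
python3 arc.py 230 234 238 242 246 250 253 255
```

```text
angle 226.75402564328218 r 0.08306331473124887
5.35 [ 0.5241 -0.031   0.0841] [3.135 0.007 2.697] [ 0.3  4.2 -0.8] 0.0213347381321249
[-0.0046 -0.0011  0.    ]
[-0.0102 -0.0023  0.0001]
[-0.0159 -0.0032  0.0001]
[-0.0217 -0.0036  0.0001]
[-0.0275 -0.0037  0.0002]
[-0.0333 -0.0033  0.0002]
[-0.0376 -0.0028  0.0002]
[-0.0404 -0.0023  0.0002]
```

>>> {"fn": "step_arm", "kwargs": {"steps": [{"jaw": 0,"tx": -0.005,"ty": -0.001,"tz": 0,"ax": 0,"ay": 0,"az": 0},{"jaw": 0,"tx": -0.01,"ty": -0.002,"tz": 0,"ax": 0,"ay": 0,"az": 0},{"jaw": 0,"tx": -0.016,"ty": -0.003,"tz": 0,"ax": 0,"ay": 0,"az": 0},{"jaw": 0,"tx": -0.022,"ty": -0.004,"tz": 0,"ax": 0,"ay": 0,"az": 0},{"jaw": 0,"tx": -0.028,"ty": -0.004,"tz": 0,"ax": 0,"ay": 0,"az": 0},{"jaw": 0,"tx": -0.033,"ty": -0.003,"tz": 0,"ax": 0,"ay": 0,"az": 0},{"jaw": 0,"tx": -0.038,"ty": -0.003,"tz": 0,"ax": 0,"ay": 0,"az": 0},{"jaw": 0,"tx": -0.041,"ty": -0.002,"tz": 0,"ax": 0,"ay": 0,"az": 0}]}}

```text
time: 6.15
tool_pos: [0.5604, -0.0515, 0.0841]
ee_rot: [3.137, 0.007, 2.697]
wrist_force: [-3.2, -1.7, 0.9]
width: 0.0214
```

```bash
python3 arc.py 255.4
python3 - <<'E'
from meas import *
rgb,d,P=measure(); cv2.imwrite("pics/t2.png",cv2.resize(rgb[80:310,170:490,::-1],None,fx=2.5,fy=2.5))
z=P[...,2]; rel=P[...,:2]-[.581,.0295]; rad=np.hypot(rel[...,0],rel[...,1])
rm=(rad<.115)&(rad>.03)&(z>.054)&(z<.068)&(rel[...,1]>0)
m=P[rm].mean(0); print(m,rm.sum(),np.degrees(np.arctan2(m[1]-.0295,m[0]-.581)))
E
```

```text
angle 255.71737585201134 r 0.0836344552556182
6.15 [ 0.5604 -0.0515  0.0841] [3.137 0.007 2.697] [-3.2 -1.7  0.9] 0.021399102574807954
[ 0.0006  0.0007 -0.    ]
[0.60054905 0.10055878 0.05761649] 335 74.61784126748292
```

View pics/t2.png

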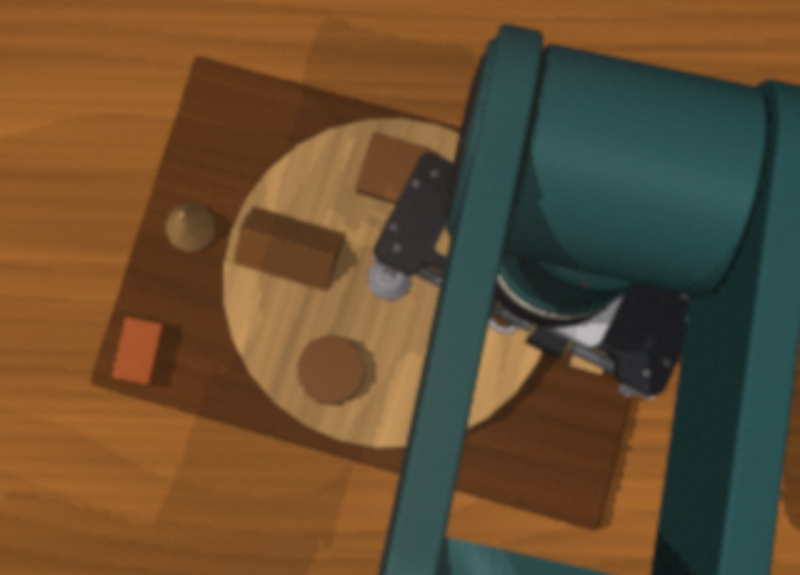

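The picture shows the ridge at about (290,248) in the crop, pointing at the cone at (190,227). It measures 74.6° against a target of 75.4°. Next I'll release and lift straight up.

>>> {"fn": "step_arm", "kwargs": {"steps": [{"jaw": 0.3,"tx": 0,"ty": 0,"tz": 0,"ax": 0,"ay": 0,"az": 0},{"jaw": 0.6,"tx": 0,"ty": 0,"tz": 0,"ax": 0,"ay": 0,"az": 0},{"jaw": 0.6,"tx": 0,"ty": 0,"tz": 0,"ax": 0,"ay": 0,"az": 0},{"jaw": 0.6,"tx": 0,"ty": 0,"tz": 0,"ax": 0,"ay": 0,"az": 0},{"jaw": 0.6,"tx": 0,"ty": 0,"tz": 0,"ax": 0,"ay": 0,"az": 0}]}}

```text
time: 6.7
tool_pos: [0.5611, -0.0516, 0.0843]
ee_rot: [3.137, 0.008, 2.697]
wrist_force: [-0.9, 0.5, 0.4]
width: 0.0552
```

>>> {"fn": "step_arm", "kwargs": {"steps": [{"jaw": 0.6,"tx": 0,"ty": 0,"tz": -0.015,"ax": 0,"ay": 0,"az": 0},{"jaw": 0.6,"tx": 0,"ty": 0,"tz": -0.04,"ax": 0,"ay": 0,"az": 0},{"jaw": 0.6,"tx": 0,"ty": 0,"tz": -0.07,"ax": 0,"ay": 0,"az": 0},{"jaw": 0.6,"tx": 0,"ty": 0,"tz": -0.1,"ax": 0,"ay": 0,"az": 0},{"jaw": 0.6,"tx": 0,"ty": 0,"tz": -0.12,"ax": 0,"ay": 0,"az": 0},{"jaw": 0.6,"tx": 0,"ty": 0,"tz": -0.12,"ax": 0,"ay": 0,"az": 0},{"jaw": 0.6,"tx": 0,"ty": 0,"tz": -0.12,"ax": 0,"ay": 0,"az": 0}]}}

```text
time: 7.4
tool_pos: [0.5601, -0.0517, 0.2049]
ee_rot: [3.136, 0.01, 2.697]
wrist_force: [0.3, 0.8, -0.9]
width: 0.0565
```

```bash
python3 arc.py 255.4
python3 - <<'E'
from meas import *
rgb,d,P=measure(); cv2.imwrite("pics/t3.png",cv2.resize(rgb[80:310,170:490,::-1],None,fx=2.5,fy=2.5))
z=P[...,2]; rel=P[...,:2]-[.581,.0295]; rad=np.hypot(rel[...,0],rel[...,1])
rm=(rad<.115)&(rad>.03)&(z>.054)&(z<.068)&(rel[...,1]>0)
m=P[rm].mean(0); print(m,rm.sum(),np.degrees(np.arctan2(m[1]-.0295,m[0]-.581)))
E
```

```text
angle 255.55725454688462 r 0.08388132976124232
7.4 [ 0.5601 -0.0517  0.2049] [3.136 0.01  2.697] [ 0.3  0.8 -0.9] 0.0564535758359797
[0.0004 0.001  0.    ]
[0.59991426 0.1015398  0.05760952] 321 75.28886198660955
```

View pics/t3.png

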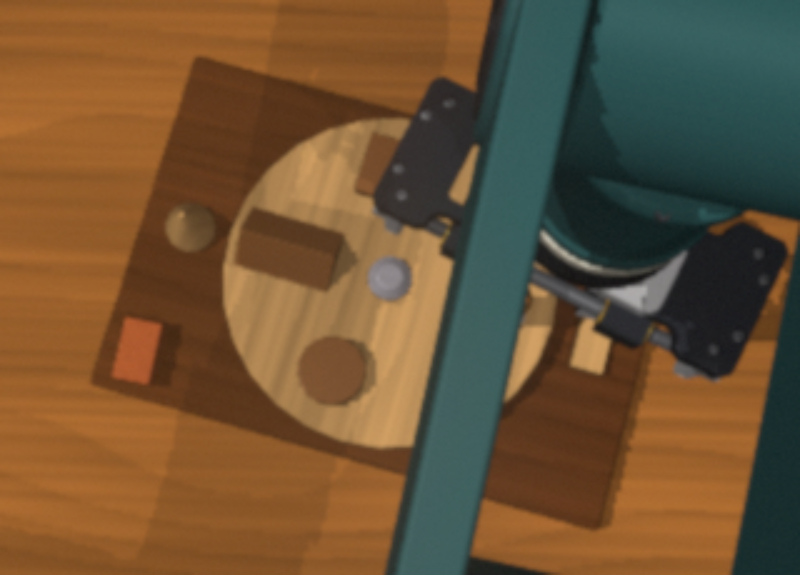

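The ridge still points at the cone (75.3° against 75.4°), and the gripper is clear, about 90 mm above the handle. Handing in.

```bash
python3 -c "
from bench import *
print(close_job())"
```

```text
the job is handed in; nothing more can be done
None
```

I gripped the crank handle, led it about 107° counterclockwise (the shorter way), let go, lifted clear and handed the job in at about 7.5 s.

- **Ridge angle:** in the last picture, after letting go, the ridge lies at 75.3°. The board axis towards the pointed peg is at 75.4°, so it is well inside the 12° limit.
- **Gripper:** it was open with the fingertips about 87 mm above the handle top, and the wrist force read below about 1.3 N.
- **Forces:** the highest wrist force I read was about 12 N, partway round. My circle was 1–2 mm too wide there, so I reduced it for the rest of the turn.
- **Disagreement:** the network's "handle" and "ridge" masks both covered the whole disc, so I located those two from depth instead. My depth-based peg position also failed in one script. I took the peg's direction from the board's outline instead, and the first peg measurement agreed within about 2°.

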